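# Load the sprung scale with tension rings down to its mark

## Robot

A 6-joint arm with a two-finger parallel gripper is mounted at the origin on the work surface. World frame = base frame: x ahead of the robot, y to its left, z up, the work surface at z = 0. Lengths are in m, angles in rad, forces in N, time in s.
With the tool pointing down it reaches from about 0.25 to 0.725 m from the base axis. Payload 4 kg.
Tool frame: the origin (TCP) lies between the finger pads; the fingertips stand 14 mm ahead of it and the grasp point (between the pads) lies 5 mm behind it; z points along the fingers, y is the line along which they close (so a half turn about z gives the same grasp; the last joint's range is limited). The gripper opens to 85 mm and grips with 20 to 120 N. Pads are 22 mm wide; open, the fingers measure 114 mm over their backs; the gripper's body (76 mm by 85 mm) begins 54 mm behind the grasp point. The pads swing forward as they close: fully open they stand 13 mm farther back than shut.
Start: joints at [1.28, 0.241, 0.005, 1.335, 0, 1.571], TCP at [0.143, 0.479, 0.207] pointing down, gripper open.
Joint ranges: [-2.72, 2.72], [-1.05, 1.87], [-1.09, 1.28], [-1.99, 2.15], [-1.42, 1.44], [-3.14, 3.14]. Speed limits (rad/s): [2.79, 2.79, 3.14, 3.14, 3.14, 3.14].

## Interface

Orientations are given as a unit quaternion [w, x, y, z].
In Python, from bench import bot gives the robot as it stands.
- The arm moves only by the tool jog_arm, never from a script. Its argument "rows" is text: rows parted by semicolons, each of 7 numbers parted by spaces: the turn, a rotation vector about the tool's x, y, z scaled (see below), then the shift along the tool's x, y, z scaled (see below), then the opening, from 0 (shut) to 1 (fully open). A call has 1 to 10 rows; each row is the pose to reach, as a shift and turn from the pose commanded when the call began, along the tool's axes at that moment; what a row does not reach only later rows make up. The controller multiplies each number of a shift by 30 cm and each number of a turn by pi/4 rad. A row lasts 1/12 s, in which the tool goes at most 41.7 mm and 7.16 degrees, less where a joint would pass 70% of its speed; a pose out of reach is approached as far as the arm can. A call with a number of a shift or a turn outside -1 to 1 is refused whole. A call with a gripper value outside its range is refused whole. The fingers move at their own pace and stop on an object; "grip_force" is the grip in N (left out, the last holds). Time passes only in rows, so rows that repeat a pose let the fingers close. It gives the time, the measured TCP pose, the force, the opening and the grip force at its end, in the units of the state.
- bot.sense(): the state, without advancing time (a new reading comes with each control period).
- bot.read_camera(name): name is "scene" or "top" or "wrist"; returns a dict with "frame" (384x512x3 uint8, red, green, blue), "z_map" (384x512 float32, m along the optical axis (not along the pixel's ray), 0 where there is no reading), "fx", "fy", "cx", "cy" (pixels), "R" (3x3) and "t" (3): a world point X has camera coordinates R X + t. Camera axes: x right, y down, z forward; pixel columns grow to the right and rows downward; lengths in m; the calibration is good to about 2 mm. A picture is of the moment at which its call begins.
- bot.job_done(): hands the job in; it is judged then, once.
Trained networks look in a picture, given as the dict that the camera call returned (one of the last four; its "shot" number tells which), for a name from the list of things; names that differ only in an ending like _2 or _b are one class to them, and where a whole thing is asked for, a point or a joint stands for the part that bears it (a point fixed in the world has none). Each returns a list of dicts, best first, with "conf" (0 to 1); they miss things now and then, are a little off and sometimes report something else, mostly with a low value. They report only what shows in the picture. A call takes as long as a camera call. They do not tell look-alikes from the thing itself.
- bot.search_frame(picture, label): "box" ([left, top, right, bottom] in pixels, round what is visible of it).
- bot.tip_of(picture, label): "pixel" ([row, column] in pixels: a listed point, or the origin of a listed thing).
The state is a dict: "time": time; "qpos": joint angles; "qd": joint speeds; "tau": joint torques, N m; "ee_pos": TCP position; "tcp_rot": TCP orientation; "contact_force": force on the tool from outside, world axes, zero at the start; "ft_torque": the same for the moment, N m; "width": finger opening in m; "finger_force": force on a finger pad.
Only numpy, scipy, OpenCV 4.12 (cv2) and the standard library are available. Lean on these libraries where they do the work, as an engineer would, in place of code of your own. Each camera call takes 0.05 s, during which the arm holds its last target. There are 200 camera calls.

## Task

Slide the steel loom-tension rings onto the spindle of the sprung scale one at a time, letting go after each, until the pan's pointer first sinks level with the mark clip's nose or below it, and then add no more. The spindle's sprung pads hold the rings back: press every ring fully home onto the pan or the ring beneath, yet never so hard that the pan is driven down to its stop. Leave the spare rings on the bench and the other things where they stand.

Things in the scene. Friction and masses are not known exactly. Their poses are not given: they have to be found in the camera images.
- scale: Fixed bench scale. Wooden base 150 mm (own x) by 185 mm (own y, from -75 to +110) and 26 mm high; origin on the table under the pan's axis, z up. A white graduated column 18 mm wide stands at own y = +91 mm and reaches 130 mm above the table.
- pan_top (a point): Centre of the upper face of the round aluminium pan (84 mm across), where the first ring seats; about 112 mm above the table when empty. On it stands a polished steel spindle 17 mm thick: straight for 38 mm, then tapering to a blunt tip (7 mm wide) 56 mm above this point. The pan sinks straight down on a spring of about 211 N/m (about 7 mm for each ring), also under any push.
- pads (a point): Point on the spindle's axis at the upper of three pairs of small sprung rubber pads, 30 mm above the pan (the others 18 and 6 mm above it), bulging from two sides. A ring needs a push of about 3 to 7 N past the upper pair, 5 to 10 N (seldom more) past the others, and 2.5 to 4.5 N in between; the pan sinks meanwhile. Let go part-way, a ring hangs there: home is when it meets the pan or the ring beneath.
- pan (a joint): How far the pan is down from its upper limit, in m: about 0.002 empty, 0.069 at its hard bottom stop; driving it beyond 0.065 counts as hitting the stop.
- pointer_tip (a point): Tip of the thin dark pointer fixed to the pan's edge, at own y = +77 mm of the scale and 2 mm below the pan's upper face; moves down with the pan.
- mark_tip (a point): Nose of the dark mark clip fixed on the column, 1 mm beyond the pointer's tip sideways. Its height is the mark, 10 to 19 mm below the pointer of the empty pan; it does not move.
- ring0_center (a point): Centre (half-way up) of plain steel ring 0: 50 mm across, 12 mm high, bore 21 mm, 0.15 kg give or take 8 percent; lies flat on a fixed cork mat 4 mm thick, z up. All four look alike.
- ring1_center (a point): Centre (half-way up) of plain steel ring 1: 50 mm across, 12 mm high, bore 21 mm, 0.15 kg give or take 8 percent; lies flat on a fixed cork mat 4 mm thick, z up. All four look alike.
- ring2_center (a point): Centre (half-way up) of plain steel ring 2: 50 mm across, 12 mm high, bore 21 mm, 0.15 kg give or take 8 percent; lies flat on a fixed cork mat 4 mm thick, z up. All four look alike.
- ring3_center (a point): Centre (half-way up) of plain steel ring 3: 50 mm across, 12 mm high, bore 21 mm, 0.15 kg give or take 8 percent; lies flat on a fixed cork mat 4 mm thick, z up. All four look alike.
- bowl: Terracotta bowl, 100 mm across, 50 mm high, loose bystander; origin at its underside.
- spool: Wooden thread spool standing on end, 68 mm across, 60 mm high, loose bystander; origin at its underside.
- bobbin: Turned wooden block with a conical top, 60 mm across, 70 mm high, loose bystander; origin at its underside.
There are look-alikes about, which are no part of the job. Leave any green or purple look-alike of the part that bears ring1_center alone.

How it is judged:
By the outcome, as a careful person would: the job done as asked, in the order asked, and still so for the second after the job is handed in, with the robot touching nothing.
It also fails if it takes over 72 s, if anything falls off the work surface, if the arm or the gripper's body presses on something with over 40 N, if the wrist force passes 120 N, or if a joint passes its speed limit or range.

## Working session

There is one attempt and no reset: what is moved stays moved. The work goes in short steps, Python scripts to look and compute and a tool call to move; the robot and the scene stay as the last step left them, time stands still between calls to the robot, and variables do not carry over. Pictures are saved under pics/ and viewed, at most 10 in all, crops included, and the job is handed in when it is done.

Besides the shell and the picture viewer there is one more tool, called in YAML: its name, and indented under it one key for each argument. jog_arm: Moves the arm, as the interface text tells. Its arguments: {"type":"object","properties":{"rows":{"type":"string"},"grip_force":{"type":"number"}},"required":["rows"]}

```bash
mkdir -p pics; ls; cat > h.py <<'E'
import numpy as np, cv2
from bench import bot
def px2w(p,row,col,z=None,win=1):
    """z given: intersect ray with world plane z; else use depth"""
    r=np.array([(col-p['cx'])/p['fx'],(row-p['cy'])/p['fy'],1.])
    R=np.array(p['R']);t=np.array(p['t'])
    c=-R.T@t; d=R.T@r
    if z is None:
        i,j=int(round(row)),int(round(col))
        w=p['z_map'][max(0,i-win):i+win+1,max(0,j-win):j+win+1]; w=w[w>0]
        return c+d*np.median(w)
    return c+d*(z-c[2])/d[2]
def w2px(p,X):
    c=np.array(p['R'])@np.array(X)+np.array(p['t']); return p['fy']*c[1]/c[2]+p['cy'],p['fx']*c[0]/c[2]+p['cx']
def save(p,n,s=1,crop=None):
    f=p['frame'][:,:,::-1]
    if crop: a,b,c,d=crop; f=f[a:b,c:d]
    cv2.imwrite('pics/'+n,cv2.resize(f,None,fx=s,fy=s,interpolation=cv2.INTER_CUBIC))
E
python3 - <<'E'
from h import *
print(bot.sense())
ims=[]
for n in('scene','top'):
    p=bot.read_camera(n); save(p,n+'0.png',1.5)
    print(n,p['fx'],(-np.array(p['R']).T@np.array(p['t'])).round(3))
    for l in ['scale','pan_top','pads','pointer_tip','mark_tip','ring0_center','bowl','spool','bobbin']:
        for d in bot.tip_of(p,l)[:6]:
            r,c=d['pixel']; print(l,round(d['conf'],2),round(r),round(c),px2w(p,r,c).round(3) if 0<=r<384 and 0<=c<512 else '')
E
```

```text
pics
{'time': 0.0, 'qpos': array([1.28000236e+00, 2.41414720e-01, 3.70521355e-03, 1.33518036e+00,
       3.05888192e-06, 1.57079094e+00]), 'qd': array([ 0.00048602,  0.00044761,  0.00114704, -0.00201039,  0.00136919,
       -0.00089258]), 'tau': array([-6.10251227e-04, -3.72320938e+01,  2.52405059e+01,  1.72685419e-02,
       -8.94169398e-05, -2.57450381e-06]), 'ee_pos': array([0.14315908, 0.47835221, 0.20590487]), 'tcp_rot': array([-1.53177860e-04,  1.44882493e-01,  9.89448315e-01, -1.03550469e-03]), 'contact_force': array([-0.02272858, -0.31914345, -0.38058679]), 'ft_torque': array([-0.00485993,  0.00826026, -0.0170257 ]), 'finger_force': 0.0, 'width': 0.08544042631219487}
scene 432.60549265250535 [1.022 0.078 0.883]
scale 0.96 236 334 [0.538 0.194 0.036]
pan_top 0.62 212 337 [0.526 0.188 0.116]
pads 0.71 203 344 [0.528 0.196 0.154]
pointer_tip 0.58 223 373 [0.538 0.264 0.108]
pointer_tip 0.36 237 334 [0.541 0.195 0.036]
pointer_tip 0.3 230 375 [0.541 0.274 0.084]
ring0_center 0.73 180 160 [ 0.416 -0.24   0.002]
ring0_center 0.43 222 373 [0.484 0.285 0.026]
bowl 0.98 309 143 [ 0.744 -0.191  0.003]
spool 0.72 336 323 [0.769 0.177 0.059]
bobbin 0.68 318 232 [0.76  0.001 0.064]
top 384.5099432080173 [3.860e-01 1.000e-03 1.071e+00]
scale 0.57 206 199 [0.512 0.171 0.113]
scale 0.41 206 358 [ 0.527 -0.252  0.008]
pan_top 0.77 202 191 [0.518 0.184 0.143]
pads 0.68 194 160 [0.544 0.275 0.1  ]
pads 0.59 200 186 [0.521 0.193 0.167]
mark_tip 0.48 195 161 [0.544 0.272 0.1  ]
ring0_center 0.74 246 354 [ 0.416 -0.239  0.003]
bowl 0.24 207 201 [0.51  0.166 0.112]
spool 0.62 129 202 [0.734 0.177 0.06 ]
bobbin 0.69 131 269 [ 0.725 -0.005  0.066]
```

View pics/scene0.png

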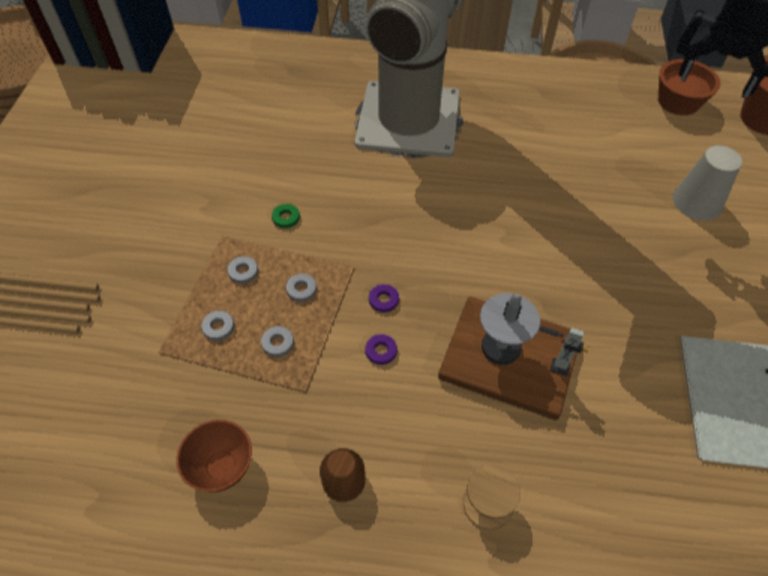

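View pics/top0.png

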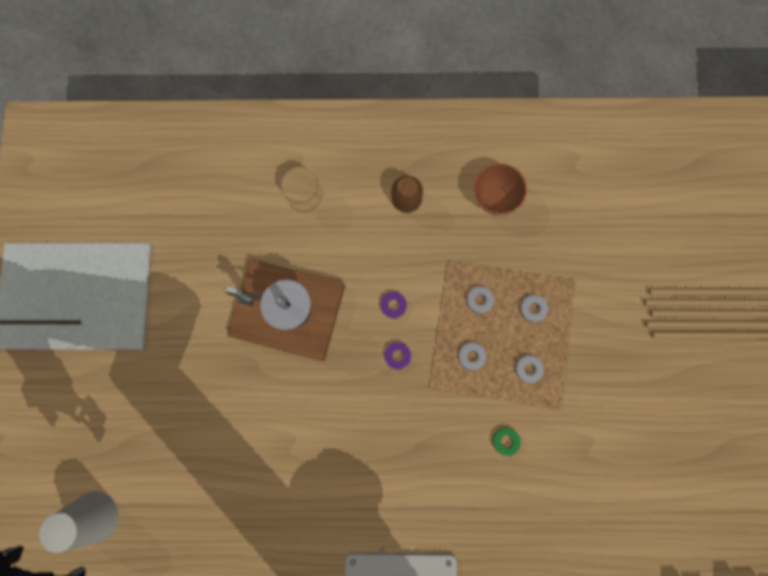

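The scene view shows four steel rings on the cork mat, at about (242,269), (301,288), (217,325) and (277,341) in the enlarged picture. Purple and green decoys lie off the mat. The scale's pan is at (510,318), with the column at its right. The top view agrees, with rings at (480,300), (535,309), (472,356) and (530,369) and the pan at (286,304).

```bash
cat > meas.py <<'E'
from h import *
p=bot.read_camera('top')
f=p['frame'];hsv=cv2.cvtColor(f,cv2.COLOR_RGB2HSV)
m=((hsv[...,1]<60)&(hsv[...,2]>90)).astype(np.uint8)
m[:170]=0;m[270:]=0;m[:,:285]=0;m[:,385:]=0
n,l,s,c=cv2.connectedComponentsWithStats(m)
for i in range(1,n):
    if s[i,4]>60: print('ring',s[i],px2w(p,c[i][1],c[i][0],.016).round(4),'depth',px2w(p,c[i][1]+6,c[i][0]).round(3))
# point cloud round scale
H,W=p['z_map'].shape
R=np.array(p['R']);t=np.array(p['t'])
v,u=np.mgrid[0:H,0:W];z=p['z_map']
P=(np.stack([(u-p['cx'])/p['fx']*z,(v-p['cy'])/p['fy']*z,z],-1)-t)@R
reg=(abs(P[...,0]-.53)<.14)&(abs(P[...,1]-.2)<.14)&(z>0)
for a,b in((.018,.034),(.104,.118),(.125,.16),(.16,.2)):
    q=P[reg&(P[...,2]>a)&(P[...,2]<b)]
    print(a,len(q),q.mean(0).round(4),q.min(0).round(3),q.max(0).round(3), cv2.minAreaRect(q[:,:2].astype(np.float32)))
    if a==.104:
        k=q[np.hypot(*(q[:,:2]-np.median(q[:,:2],0)).T)<.045]; print(cv2.minEnclosingCircle(k[:,:2].astype(np.float32)))
E
python3 meas.py
```

```text
ring [311 191  18  18 230] [ 0.5447 -0.1468  0.016 ] depth [ 0.528 -0.146  0.016]
ring [347 196  19  19 241] [ 0.5287 -0.2454  0.016 ] depth [ 0.512 -0.245  0.016]
ring [306 228  19  19 244] [ 0.4409 -0.1306  0.016 ] depth [ 0.425 -0.13   0.016]
ring [344 237  19  19 250] [ 0.4182 -0.2334  0.016 ] depth [ 0.402 -0.233  0.016]
0.018 2657 [0.5202 0.2087 0.026 ] [0.431 0.105 0.019] [0.618 0.317 0.034] ((0.5248736143112183, 0.21165791153907776), (0.18535210192203522, 0.149997279047966), 75.60798645019531)
0.104 829 [0.5207 0.1973 0.112 ] [0.48  0.153 0.107] [0.562 0.287 0.118] ((0.5337813496589661, 0.21202218532562256), (0.12634052336215973, 0.08324827253818512), 51.96352005004883)
((0.5210589170455933, 0.19637615978717804), 0.04344276338815689)
0.125 55 [0.5281 0.2303 0.138 ] [0.512 0.185 0.126] [0.548 0.291 0.159] ((0.5291315913200378, 0.23814177513122559), (0.10959384590387344, 0.015214541926980019), 77.67700958251953)
0.16 28 [0.5198 0.1943 0.165 ] [0.514 0.189 0.16 ] [0.526 0.202 0.169] ((0.5195642113685608, 0.19486068189144135), (0.012103550136089325, 0.01226868573576212), 6.95751953125)
```

```bash
cat > plan.py <<'E'
import sys
from h import *
from scipy.spatial.transform import Rotation as Ro
s=bot.sense(); w,x,y,z=s['tcp_rot']; R=Ro.from_quat([x,y,z,w]).as_matrix()
def leg(pos,psi,R0,p0):
    a=np.radians(psi); T=np.array([[-np.sin(a),np.cos(a),0],[np.cos(a),np.sin(a),0],[0,0,-1]]).T
    print('target',pos,psi,'turn',(Ro.from_matrix(R0.T@T).as_rotvec()/(np.pi/4)).round(4),'shift',(R0.T@(np.array(pos)-p0)/.3).round(4))
    return T,np.array(pos)
p0=s['ee_pos']
print('t',round(s['time'],2),'pos',p0.round(4),'F',s['contact_force'].round(2),'w',round(s['width'],4),'q',s['qpos'].round(2))
a=sys.argv[1:]
for i in range(0,len(a)-3,4):
    v=list(map(float,a[i:i+4])); R,p0=leg(v[:3],v[3],R,p0)
E
python3 plan.py 0.29 0.18 0.2 30 0.441 -0.1306 0.10 -14.4
```

```text
t 1.05 pos [0.1433 0.479  0.2068] F [-0.13  0.83  0.61] w 0.0853 q [1.28 0.24 0.   1.34 0.   1.57]
target [0.29, 0.18, 0.2] 30.0 turn [-1.000e-04 -0.000e+00  9.631e-01] shift [-0.7541 -0.8146  0.0227]
target [0.441, -0.1306, 0.1] -14.4 turn [0.     0.     0.9867] shift [-1.1483 -0.0818  0.3333]
```

jog_arm:
  rows: "0 0 0.963 -0.8 -0.97 0.02 0.8; 0 0 0.963 -0.8 -0.97 0.02 0.8; 0 0 0.963 -0.8 -0.97 0.02 0.8; 0 0 0.963 -0.8 -0.97 0.02 0.8; 0 0 0.963 -0.8 -0.97 0.02 0.8; 0 0 0.963 -0.8 -0.97 0.02 0.8; 0 0 0.963 -0.8 -0.97 0.02 0.8; 0 0 0.963 -0.8 -0.97 0.02 0.8; 0 0 0.963 -0.8 -0.97 0.02 0.8; 0 0 0.963 -0.8 -0.97 0.02 0.8"
  grip_force: 60

```text
time: 1.88
ee_pos: [0.2918, 0.1253, 0.201]
tcp_rot: [0.001, 0.506, 0.863, -0.001]
contact_force: [-0.6, 0.8, -0.5]
width: 0.0683
finger_force: 0.0
```

```bash
python3 plan.py 0.441 -0.1306 0.08 -14.4
```

```text
t 1.88 pos [0.2918 0.1253 0.201 ] F [-0.56  0.81 -0.48] w 0.0683 q [ 0.41 -0.12 -0.4   1.29 -0.    1.47]
target [0.441, -0.1306, 0.08] -14.4 turn [0.002  0.0035 0.9702] shift [-0.9861  0.0168  0.4065]
```

jog_arm:
  rows: "0 0 0.97 -0.986 0.017 0.4 0.75; 0 0 0.97 -0.986 0.017 0.4 0.75; 0 0 0.97 -0.986 0.017 0.4 0.75; 0 0 0.97 -0.986 0.017 0.4 0.75; 0 0 0.97 -0.986 0.017 0.4 0.75; 0 0 0.97 -0.986 0.017 0.4 0.75; 0 0 0.97 -0.986 0.017 0.4 0.75; 0 0 0.97 -0.986 0.017 0.4 0.75; 0 0 0.97 -0.986 0.017 0.4 0.75; 0 0 0.97 -0.986 0.017 0.4 0.75"

```text
time: 2.72
ee_pos: [0.442, -0.1226, 0.0798]
tcp_rot: [-0.001, 0.787, 0.617, -0.001]
contact_force: [-0.4, 1.0, 0.1]
width: 0.064
finger_force: 0.0
```

```bash
python3 plan.py 0.441 -0.1306 0.022 -14.4; python3 -c "
from h import *
p=bot.read_camera('wrist');save(p,'w1.png',1)
print(w2px(p,[.441,-.1306,.016]),(-np.array(p['R']).T@np.array(p['t'])).round(3))
for d in bot.tip_of(p,'ring0_center'): r,c=d['pixel'];print(d['conf'],r,c,px2w(p,r,c,.016).round(4))"
```

```text
t 2.72 pos [ 0.442  -0.1226  0.0798] F [-0.41  1.01  0.1 ] w 0.064 q [-0.27  0.26 -0.32  0.99  0.    1.54]
target [0.441, -0.1306, 0.022] -14.4 turn [-0.003  -0.0005  0.014 ] shift [-0.0267  0.0035  0.1926]
(np.float64(198.58067099579006), np.float64(255.4698607669482)) [ 0.461 -0.043  0.248]
0.66 314.3 254.4 [ 0.4165 -0.2283  0.016 ]
```

View pics/w1.png

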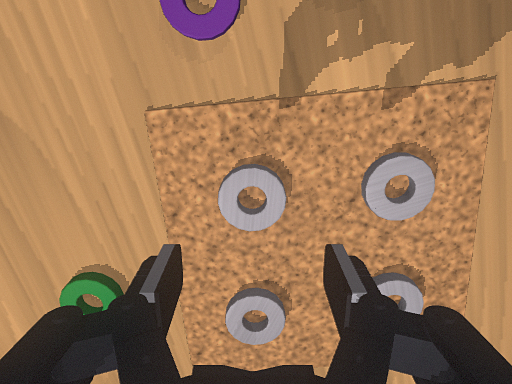

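The wrist view shows the target ring at about (253,198), within 1–2 mm of its predicted pixel. I'll settle while going part-way down.

jog_arm:
  rows: "0 0 0 0 0 0.1 0.75; 0 0 0 0 0 0.1 0.75; 0 0 0 0 0 0.1 0.75; 0 0 0 0 0 0.1 0.75"

```text
time: 3.15
ee_pos: [0.4422, -0.1213, 0.0518]
tcp_rot: [0.0, 0.786, 0.619, 0.0]
contact_force: [0.0, -0.5, -0.2]
width: 0.0642
finger_force: 0.0
```

```bash
python3 plan.py 0.441 -0.1306 0.022 -14.4
```

```text
t 3.15 pos [ 0.4422 -0.1213  0.0518] F [ 0.05 -0.5  -0.17] w 0.0642 q [-0.27  0.29 -0.36  0.92  0.    1.54]
target [0.441, -0.1306, 0.022] -14.4 turn [ 0.0005 -0.0001  0.0187] shift [-0.0309  0.0034  0.0994]
```

jog_arm:
  rows: "0 0 0.018 -0.031 0.003 0.05 0.75; 0 0 0.018 -0.031 0.003 0.075 0.75; 0 0 0.018 -0.031 0.003 0.1 0.75; 0 0 0.018 -0.031 0.003 0.1 0.75; 0 0 0.018 -0.031 0.003 0.1 0.75"

```text
time: 3.57
ee_pos: [0.4406, -0.1311, 0.0208]
tcp_rot: [-0.0, 0.79, 0.613, -0.0]
contact_force: [0.5, -0.6, 0.6]
width: 0.0641
finger_force: 0.0
```

```bash
python3 plan.py 0.441 -0.1306 0.020 -14.4
```

```text
t 3.57 pos [ 0.4406 -0.1311  0.0208] F [ 0.46 -0.56  0.64] w 0.0641 q [-0.29  0.34 -0.39  0.84  0.    1.53]
target [0.441, -0.1306, 0.02] -14.4 turn [-0.001  -0.0003 -0.0007] shift [0.0018 0.001  0.0028]
```

```bash
python3 -c "
from h import *
p=bot.read_camera('wrist');save(p,'w2.png',1)
H,W=p['z_map'].shape;R=np.array(p['R']);t=np.array(p['t'])
v,u=np.mgrid[0:H,0:W];z=p['z_map']
P=(np.stack([(u-p['cx'])/p['fx']*z,(v-p['cy'])/p['fy']*z,z],-1)-t)@R
for c in (145,155,165,175,180,325,330,340,350,360):
  print(c,[(r,int(1000*P[r,c,2])) for r in range(220,300,8)])"
```

```text
145 [(220, 3), (228, 4), (236, 5), (244, 4), (252, 4), (260, 62), (268, 67), (276, 75), (284, 85), (292, 89)]
155 [(220, 5), (228, 3), (236, 4), (244, 5), (252, 5), (260, 69), (268, 74), (276, 79), (284, 84), (292, 88)]
165 [(220, 2), (228, 4), (236, 6), (244, 55), (252, 62), (260, 68), (268, 75), (276, 80), (284, 81), (292, 81)]
175 [(220, 3), (228, 4), (236, 6), (244, 55), (252, 62), (260, 63), (268, 65), (276, 65), (284, 66), (292, 67)]
180 [(220, 4), (228, 4), (236, 5), (244, 5), (252, 53), (260, 54), (268, 56), (276, 56), (284, 58), (292, 58)]
325 [(220, 4), (228, 3), (236, 5), (244, 4), (252, 53), (260, 55), (268, 56), (276, 56), (284, 58), (292, 60)]
330 [(220, 4), (228, 4), (236, 4), (244, 54), (252, 63), (260, 63), (268, 64), (276, 65), (284, 66), (292, 66)]
340 [(220, 4), (228, 3), (236, 4), (244, 56), (252, 62), (260, 68), (268, 75), (276, 79), (284, 81), (292, 82)]
350 [(220, 3), (228, 4), (236, 3), (244, 4), (252, 5), (260, 68), (268, 74), (276, 80), (284, 84), (292, 88)]
360 [(220, 4), (228, 3), (236, 4), (244, 5), (252, 3), (260, 62), (268, 67), (276, 73), (284, 85), (292, 88)]
```

View pics/w2.png

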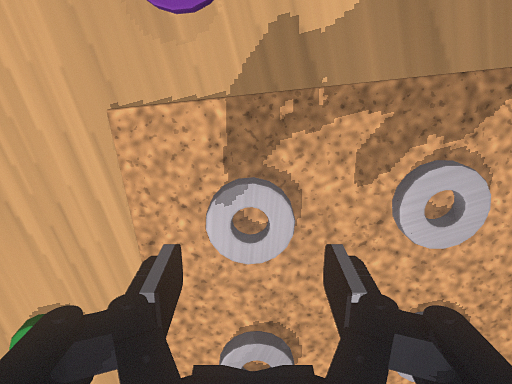

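```bash
python3 -c "
from h import *
p=bot.read_camera('wrist')
s=bot.sense();e=s['ee_pos'];print(e,(-np.array(p['R']).T@np.array(p['t'])).round(3))
print('ring',w2px(p,[.4409,-.1306,.016]))
from scipy.spatial.transform import Rotation as Ro
w,x,y,z=s['tcp_rot'];T=Ro.from_quat([x,y,z,w]).as_matrix()
for o in ([0,0,0],[0,0,.014],[0,.032,.014],[0,.032,-.005],[0,-.032,.014],[.011,.032,.014],[-.011,.032,.014]): print(o,(e+T@o).round(3),np.round(w2px(p,e+T@o)))
for r,c in((246,172),(250,180),(260,150),(246,330)): X=px2w(p,r,c);print(r,c,(T.T@(X-e)).round(3),p['z_map'][r,c])
"
```

```text
[ 0.44122854 -0.13130712  0.02127272] [ 0.461 -0.052  0.189]
ring (np.float64(222.7422418122436), np.float64(253.92330269246426))
[0, 0, 0] [ 0.441 -0.131  0.021] [228. 255.]
[0, 0, 0.014] [ 0.441 -0.131  0.007] [217. 255.]
[0, 0.032, 0.014] [ 0.472 -0.139  0.007] [217. 311.]
[0, 0.032, -0.005] [ 0.472 -0.139  0.026] [232. 316.]
[0, -0.032, 0.014] [ 0.41  -0.123  0.007] [217. 199.]
[0.011, 0.032, 0.014] [ 0.475 -0.129  0.007] [199. 312.]
[-0.011, 0.032, 0.014] [ 0.469 -0.15   0.007] [234. 309.]
246 172 [ 0.01  -0.035 -0.037] 0.14772579
250 180 [ 0.005 -0.033 -0.032] 0.15348059
260 150 [ 0.005 -0.044 -0.041] 0.14421862
246 330 [ 0.01   0.032 -0.037] 0.14700876
```

The ring is where predicted, but depth puts the visible fingertips well behind the reported TCP. Closing here tests that harmlessly.

jog_arm:
  rows: "0 0 0 0 0 0 0.3; 0 0 0 0 0 0 0.3; 0 0 0 0 0 0 0.3; 0 0 0 0 0 0 0.3; 0 0 0 0 0 0 0.3"

```text
time: 4.08
ee_pos: [0.4409, -0.1315, 0.0209]
tcp_rot: [0.0, 0.79, 0.613, 0.0]
contact_force: [0.4, -1.0, 0.2]
width: 0.0255
finger_force: 0.0
```

```bash
cat > tips.py <<'E'
from h import *
from scipy.spatial.transform import Rotation as Ro
p=bot.read_camera('wrist')
s=bot.sense();e=s['ee_pos'];w,x,y,z=s['tcp_rot'];T=Ro.from_quat([x,y,z,w]).as_matrix()
H,W=p['z_map'].shape;R=np.array(p['R']);t=np.array(p['t'])
v,u=np.mgrid[0:H,0:W];z=p['z_map']
P=((np.stack([(u-p['cx'])/p['fx']*z,(v-p['cy'])/p['fy']*z,z],-1)-t)@R-e)@T
dark=p['frame'].max(-1)<70
m=dark&(abs(P[...,1])<.06)&(abs(P[...,0])<.014)&(P[...,2]<.012-0.02)
q=P[m]
for sd in(-1,1):
    k=q[q[:,1]*sd>0]; k=k[np.argsort(k[:,2])][-400:]
    print('finger',sd,'max z tool',k[:,2].max().round(4),k[::50].round(3).tolist())
print('force',s['contact_force'].round(2),'w',s['width'])
E
python3 tips.py; python3 -c "
from h import *
p=bot.read_camera('scene');i=w2px(p,bot.sense()['ee_pos']);print(i);r,c=map(int,i);r=max(r,70);c=max(c,70)
save(p,'s1.png',4,(r-70,r+50,c-70,c+70))"
```

```text
finger -1 max z tool -0.0259 [[0.005, -0.024, -0.044], [0.001, -0.014, -0.042], [0.005, -0.025, -0.041], [0.005, -0.024, -0.039], [0.005, -0.026, -0.038], [-0.012, -0.014, -0.036], [0.009, -0.015, -0.034], [-0.001, -0.014, -0.031]]
finger 1 max z tool -0.0291 [[0.005, 0.024, -0.045], [0.006, 0.02, -0.043], [0.006, 0.023, -0.042], [0.006, 0.012, -0.04], [0.006, 0.022, -0.038], [-0.001, 0.012, -0.037], [0.006, 0.023, -0.035], [-0.002, 0.012, -0.033]]
force [-0.02 -0.07 -0.57] w 0.02588046810435044
(np.float64(188.87005105565223), np.float64(199.48524827246266))
```

View pics/s1.png

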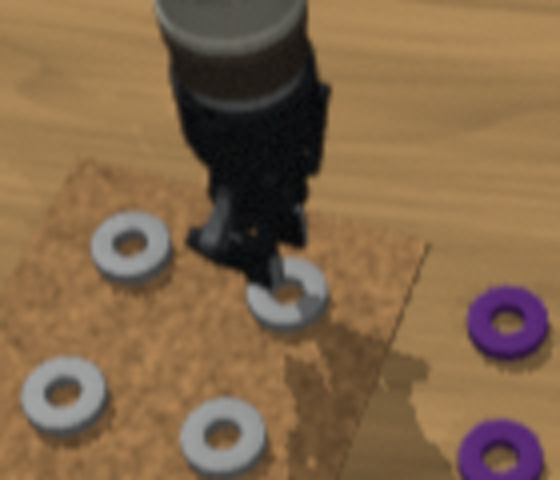

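The scene crop shows the fingers clearly above the ring, at about (287,292) in the crop. The real fingertips are therefore about 30 mm behind the reported TCP. I'll work from the measured tips: open and go lower.

jog_arm:
  rows: "0 0 0 0 0 0 0.75; 0 0 0 0 0 0.02 0.75; 0 0 0 0 0 0.05 0.75; 0 0 0 0 0 0.08 0.75; 0 0 0 0 0 0.11 0.75; 0 0 0 0 0 0.11 0.75; 0 0 0 0 0 0.11 0.75"

```text
time: 4.77
ee_pos: [0.4397, -0.1311, -0.0134]
tcp_rot: [-0.001, 0.79, 0.613, -0.001]
contact_force: [1.1, -0.8, -0.3]
width: 0.064
finger_force: 0.0
```

```bash
python3 tips.py; python3 plan.py .4409 -.1306 -.022 -14.4
```

```text
finger -1 max z tool -0.0306 [[-0.004, -0.034, -0.043], [0.007, -0.034, -0.042], [-0.003, -0.034, -0.041], [0.001, -0.034, -0.04], [0.009, -0.034, -0.039], [-0.003, -0.034, -0.037], [-0.004, -0.034, -0.035], [-0.002, -0.033, -0.034]]
finger 1 max z tool -0.0314 [[0.005, 0.044, -0.044], [0.006, 0.043, -0.043], [0.006, 0.043, -0.042], [-0.006, 0.03, -0.04], [0.009, 0.031, -0.039], [0.009, 0.031, -0.038], [0.006, 0.03, -0.037], [-0.01, 0.03, -0.034]]
force [0.29 0.8  0.7 ] w 0.06422376794254991
t 4.82 pos [ 0.4404 -0.1313 -0.0128] F [0.29 0.8  0.7 ] w 0.0642 q [-0.29  0.39 -0.43  0.75 -0.    1.53]
target [0.4409, -0.1306, -0.022] -14.4 turn [-0.0018 -0.0001 -0.0013] shift [0.0027 0.0011 0.0308]
```

jog_arm:
  rows: "0 0 0 0 0 0.015 0.75; 0 0 0 0 0 0.033 0.75; 0 0 0 0 0 0.033 0.75; 0 0 0 0 0 0.033 0.5; 0 0 0 0 0 0.033 0.4; 0 0 0 0 0 0.033 0.4; 0 0 0 0 0 0.033 0.4; 0 0 0 0 0 0.033 0.4"

```text
time: 5.48
ee_pos: [0.4405, -0.1314, -0.0216]
tcp_rot: [-0.0, 0.79, 0.613, -0.0]
contact_force: [-3.1, 1.4, 5.6]
width: 0.0478
finger_force: 60.9
```

```bash
python3 tips.py; python3 plan.py .4409 -.1306 0.17 -14.4 .5203 .1948 .17 -14.4
```

```text
finger -1 max z tool -0.0299 [[0.006, -0.034, -0.046], [0.005, -0.035, -0.044], [0.005, -0.037, -0.043], [-0.011, -0.025, -0.042], [0.005, -0.036, -0.041], [0.005, -0.037, -0.04], [-0.006, -0.025, -0.038], [-0.009, -0.025, -0.036]]
finger 1 max z tool -0.0298 [[-0.006, 0.023, -0.046], [-0.007, 0.023, -0.045], [0.006, 0.035, -0.044], [-0.01, 0.023, -0.042], [0.001, 0.023, -0.041], [0.005, 0.035, -0.04], [0.01, 0.023, -0.038], [0.006, 0.034, -0.036]]
force [-2.38  1.25  4.93] w 0.047414590555829424
t 5.53 pos [ 0.4406 -0.1314 -0.0216] F [-2.38  1.25  4.93] w 0.0474 q [-0.29  0.4  -0.44  0.73  0.    1.53]
target [0.4409, -0.1306, 0.17] -14.4 turn [-0.0004 -0.     -0.0011] shift [ 2.700e-03  3.000e-04 -6.385e-01]
target [0.5203, 0.1948, 0.17] -14.4 turn [0. 0. 0.] shift [ 1.1164 -0.0134  0.    ]
```

jog_arm:
  rows: "0 0 0 0 0 -0.64 0.4; 0 0 0 0 0 -0.64 0.4; 0 0 0 0 0 -0.64 0.4; 0 0 0 0 0 -0.64 0.4; 0 0 0 0 0 -0.64 0.4; 0 0 0 0 0 -0.64 0.4; 0 0 0 0 0 -0.64 0.4"

```text
time: 6.12
ee_pos: [0.4421, -0.1318, 0.1714]
tcp_rot: [0.002, 0.79, 0.612, 0.001]
contact_force: [-0.2, -0.4, -2.8]
width: 0.0472
finger_force: 62.9
```

jog_arm:
  rows: "0 0 0 0.95 -0.01 0 0.4; 0 0 0 0.95 -0.01 0 0.4; 0 0 0 0.95 -0.01 0 0.4; 0 0 0 0.95 -0.01 0 0.4; 0 0 0 0.95 -0.01 0 0.4; 0 0 0 0.95 -0.01 0 0.4; 0 0 0 0.95 -0.01 0 0.4; 0 0 0 0.95 -0.01 0 0.4; 0 0 0 0.95 -0.01 0 0.4; 0 0 0 0.95 -0.01 0 0.4"

```text
time: 6.95
ee_pos: [0.5074, 0.1447, 0.1676]
tcp_rot: [-0.001, 0.79, 0.613, -0.002]
contact_force: [-0.1, 0.1, -1.9]
width: 0.0473
finger_force: 62.9
```

```bash
python3 plan.py .5203 .1948 .17 -14.4
```

```text
t 6.95 pos [0.5074 0.1447 0.1676] F [-0.15  0.09 -1.94] w 0.0473 q [ 0.28  0.32  0.01  1.26 -0.    2.1 ]
target [0.5203, 0.1948, 0.17] -14.4 turn [-0.0051  0.0038 -0.0005] shift [ 1.724e-01 -1.000e-04 -8.600e-03]
```

jog_arm:
  rows: "0 0 0 0.172 0 0 0.4; 0 0 0 0.172 0 0 0.4; 0 0 0 0.172 0 0 0.4; 0 0 0 0.172 0 0 0.4; 0 0 0 0.172 0 0 0.4"

```text
time: 7.37
ee_pos: [0.5214, 0.1934, 0.1694]
tcp_rot: [-0.0, 0.791, 0.612, -0.001]
contact_force: [-0.2, -0.0, -2.0]
width: 0.0474
finger_force: 62.9
```

```bash
python3 plan.py .5203 .1948 .17 -14.4; python3 -c "
from h import *
p=bot.read_camera('wrist'); f=p['frame'];g=bot.read_camera('scene')
i=w2px(g,[.52,.195,.18]);r,c=map(int,i)
a=cv2.resize(f,None,fx=.8,fy=.8);b=cv2.resize(g['frame'][r-70:r+60,c-50:c+70],(355,385))
h=min(len(a),len(b));cv2.imwrite('pics/m1.png',np.hstack([a[:h],b[:h]])[:,:,::-1])
for l in ('ring0_center','pads','pan_top'):
  for q in (p,g):
    for d in bot.tip_of(q,l)[:3]: print(l,d)
"
```

```text
t 7.37 pos [0.5214 0.1934 0.1694] F [-0.17 -0.03 -2.03] w 0.0474 q [ 0.36  0.37  0.09  1.29 -0.    2.18]
target [0.5203, 0.1948, 0.17] -14.4 turn [-0.0015  0.002  -0.0037] shift [ 0.0038 -0.0046 -0.002 ]
ring0_center {'pixel': [151.3, 251.4], 'conf': 0.45}
ring0_center {'pixel': [181.0, 161.4], 'conf': 0.57}
pads {'pixel': [209.8, 253.1], 'conf': 0.7}
pan_top {'pixel': [191.5, 249.4], 'conf': 0.73}
pan_top {'pixel': [209.4, 337.5], 'conf': 0.76}
```

View pics/m1.png

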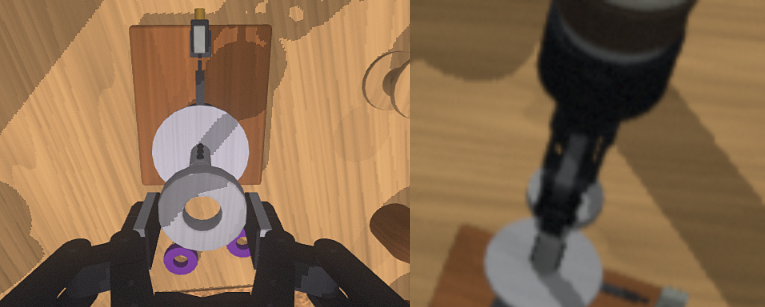

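The wrist view shows the ring held flat between the fingers with its bore at (203,209), and the spindle tip just behind it at (200,150). I'll fit both from the same depth picture.

```bash
cat > rel.py <<'E'
from h import *
from scipy.optimize import least_squares
p=bot.read_camera('wrist')
H,W=p['z_map'].shape;R=np.array(p['R']);t=np.array(p['t'])
v,u=np.mgrid[0:H,0:W];z=p['z_map']
P=(np.stack([(u-p['cx'])/p['fx']*z,(v-p['cy'])/p['fy']*z,z],-1)-t)@R
e=bot.sense()['ee_pos']; zt=e[2]+.0376
hsv=cv2.cvtColor(p['frame'],cv2.COLOR_RGB2HSV)
m=(abs(P[...,2]-zt)<.006)&(np.hypot(P[...,0]-e[0],P[...,1]-e[1])<.032)&(hsv[...,2]>80)&(hsv[...,1]<70)
q=P[m]; print('ring n',len(q),q.mean(0).round(4)); zt=np.median(q[:,2])
mm=m&(abs(P[...,2]-zt)<.004)
C,_=cv2.findContours(mm.astype(np.uint8),cv2.RETR_EXTERNAL,cv2.CHAIN_APPROX_NONE)
c=max(C,key=len)[:,0]; k=P[c[:,1],c[:,0]]
f=least_squares(lambda a:np.hypot(k[:,0]-a[0],k[:,1]-a[1])-a[2],[e[0],e[1],.025],loss='soft_l1',f_scale=.001).x
print('outer',f.round(4),'ztop-ee',(zt-e[2]).round(4),'ring-ee',(f[:2]-e[:2]).round(4))
m=(P[...,2]>.15)&(P[...,2]<.175)&(np.hypot(P[...,0]-.5203,P[...,1]-.1948)<.012)
q=P[m]
if len(q)>5:
    print('spindle n',len(q),'tip z',q[:,2].max().round(4)); q=q[q[:,2]>np.percentile(q[:,2],98)-.003]; print('tip',len(q),q.mean(0).round(4),((q.min(0)+q.max(0))/2).round(4))
q=P[(abs(P[...,2]-.112)<.004)&(np.hypot(P[...,0]-.5203,P[...,1]-.1948)<.05)&(hsv[...,1]<60)]
print('pan',len(q),q.mean(0).round(4))
C=cv2.convexHull(q[:,:2].astype(np.float32))[:,0]
C=C[C[:,1]>.195]; 
if len(C)>5: print('pan circ',least_squares(lambda a:np.hypot(C[:,0]-a[0],C[:,1]-a[1])-.042,[.52,.195],loss='soft_l1',f_scale=.001).x.round(4))
E
python3 rel.py
```

```text
ring n 8292 [0.5218 0.1975 0.2077]
outer [0.5211 0.1952 0.0243] ztop-ee 0.038 ring-ee [-0.0009  0.0002]
spindle n 44 tip z 0.1547
tip 32 [0.5201 0.2016 0.1524] [0.5205 0.2013 0.153 ]
pan 7751 [0.5213 0.2056 0.1126]
pan circ [0.5187 0.1943]
```

jog_arm:
  rows: "0 0 0 -0.003 -0.0045 0 0.4; 0 0 0 -0.003 -0.0045 0.06 0.4; 0 0 0 -0.003 -0.0045 0.09 0.4; 0 0 0 -0.003 -0.0045 0.12 0.4; 0 0 0 -0.003 -0.0045 0.15 0.4; 0 0 0 -0.003 -0.0045 0.15 0.4; 0 0 0 -0.003 -0.0045 0.15 0.4"

```text
time: 8.4
ee_pos: [0.5199, 0.1945, 0.1242]
tcp_rot: [-0.0, 0.79, 0.613, -0.001]
contact_force: [-0.6, 0.5, -2.0]
width: 0.0471
finger_force: 62.9
```

```bash
python3 plan.py .5203 .1948 .10 -14.4; python3 rel.py
```

```text
t 8.4 pos [0.5199 0.1945 0.1242] F [-0.61  0.54 -1.96] w 0.0471 q [ 0.36  0.4   0.01  1.18 -0.    2.18]
target [0.5203, 0.1948, 0.1] -14.4 turn [-0.0018  0.0013 -0.0011] shift [0.0012 0.0012 0.0806]
ring n 8975 [0.5198 0.1971 0.1621]
outer [0.5191 0.195  0.0242] ztop-ee 0.0373 ring-ee [-0.0014  0.0002]
spindle n 1936 tip z 0.1703
tip 352 [0.519 0.195 0.168] [0.5189 0.1947 0.1682]
pan 9070 [0.523  0.2108 0.1126]
pan circ [0.5189 0.1943]
```

The ring and spindle tip agree to within 1 mm in the wrist camera. Now I press in stages. With F = Fz + 2, the pan has sunk F/211.

jog_arm:
  rows: "0 0 0 0 0 0.02 0.4; 0 0 0 0 0 0.035 0.4; 0 0 0 0 0 0.05 0.4; 0 0 0 0 0 0.06 0.4; 0 0 0 0 0 0.06 0.4"

```text
time: 8.87
ee_pos: [0.52, 0.1942, 0.1061]
tcp_rot: [0.0, 0.791, 0.612, -0.001]
contact_force: [-0.6, -1.9, 0.7]
width: 0.0475
finger_force: 63.0
```

jog_arm:
  rows: "0 0 0 0 0 0.015 0.4; 0 0 0 0 0 0.03 0.4; 0 0 0 0 0 0.045 0.4; 0 0 0 0 0 0.06 0.4; 0 0 0 0 0 0.06 0.4"

```text
time: 9.28
ee_pos: [0.5199, 0.1942, 0.0878]
tcp_rot: [-0.0, 0.791, 0.612, -0.001]
contact_force: [-1.1, -4.3, 1.0]
width: 0.0477
finger_force: 63.1
```

jog_arm:
  rows: "0 0 0 -0.003 0 0.015 0.4; 0 0 0 -0.003 0 0.03 0.4; 0 0 0 -0.003 0 0.045 0.4; 0 0 0 -0.003 0 0.06 0.4; 0 0 0 -0.003 0 0.06 0.4"

```text
time: 9.7
ee_pos: [0.5202, 0.1941, 0.0701]
tcp_rot: [-0.0, 0.79, 0.613, -0.0]
contact_force: [0.1, -1.9, 1.9]
width: 0.0472
finger_force: 63.2
```

```bash
cat > pan.py <<'E'
from h import *
# pan height from wrist depth: far half of the pan (own +y), gripper-independent
p=bot.read_camera('wrist')
H,W=p['z_map'].shape;R=np.array(p['R']);t=np.array(p['t'])
v,u=np.mgrid[0:H,0:W];z=p['z_map']
P=(np.stack([(u-p['cx'])/p['fx']*z,(v-p['cy'])/p['fy']*z,z],-1)-t)@R
a=np.radians(-14.4);d=P[...,:2]-[.5195,.1946]
X=d@[np.cos(a),np.sin(a)];Y=d@[-np.sin(a),np.cos(a)]
r=np.hypot(X,Y)
k=P[(r>.029)&(r<.038)&(Y>.01)&(P[...,2]>.03)&(P[...,2]<.13)]
k2=P[(r>.013)&(r<.022)&(Y>0)&(P[...,2]>.03)]
s=bot.sense()
print('t',round(s['time'],2),'pan z',np.median(k[:,2]).round(4),len(k),'ringtop',np.median(k2[:,2]).round(4),'rel bottom',(np.median(k2[:,2])-.012-np.median(k[:,2])).round(4),'ee',s['ee_pos'].round(4),'F',s['contact_force'].round(1))
E
python3 pan.py
```

```text
t 9.75 pan z 0.0962 3720 ringtop 0.1086 rel bottom 0.0004 ee [0.5202 0.1941 0.0705] F [-0.7 -2.1  1.7]
```

jog_arm:
  rows: "0 0 0 0 0 0.02 0.4; 0 0 0 0 0 0.04 0.4; 0 0 0 0 0 0.05 0.4; 0 0 0 0 0 0.05 0.4"

```text
time: 10.08
ee_pos: [0.5205, 0.1941, 0.0555]
tcp_rot: [-0.0, 0.79, 0.613, 0.0]
contact_force: [-0.5, -1.4, 5.6]
width: 0.0476
finger_force: 63.5
```

```bash
python3 pan.py
```

```text
t 10.13 pan z 0.0818 4222 ringtop 0.0941 rel bottom 0.0003 ee [0.5205 0.1941 0.0559] F [-0.5 -2.   4.7]
```

Home: ring and pan move together with the spring's stiffness. I'll ease up to the free height, release and retreat.

jog_arm:
  rows: "0 0 0 0 0 -0.04 0.4; 0 0 0 0 0 -0.076 0.4; 0 0 0 0 0 -0.076 0.4; 0 0 0 0 0 -0.076 0.75; 0 0 0 0 0 -0.076 0.75; 0 0 0 0 0 -0.076 0.75; 0 0 0 0 0 -0.2 0.75; 0 0 0 0 0 -0.33 0.75; 0 0 0 0 0 -0.4 0.75; 0 0 0 0 0 -0.4 0.75"

```text
time: 10.97
ee_pos: [0.5237, 0.1953, 0.1815]
tcp_rot: [0.001, 0.79, 0.613, 0.005]
contact_force: [0.4, -0.3, 0.3]
width: 0.0639
finger_force: 0.0
```

```bash
python3 pan.py; cat > ptr.py <<'E'
from h import *
p=bot.read_camera('wrist')
for l in ('pointer_tip','mark_tip'):
    for d in bot.tip_of(p,l)[:2]: r,c=d['pixel'];print(l,d['conf'],r,c,px2w(p,r,c,win=0).round(4))
g=bot.read_camera('scene')
for l in ('pointer_tip','mark_tip'):
    for d in bot.tip_of(g,l)[:2]: r,c=d['pixel'];print(l,d['conf'],r,c,px2w(g,r,c,win=0).round(4))
a=np.radians(-14.4);y=np.array([-np.sin(a),np.cos(a),0])
X=np.array([.5195,.1946,.09])+y*.077
r,c=map(int,w2px(p,X));print('pred wrist',r,c);i=max(r-60,0);j=max(c-60,0);A=cv2.resize(p['frame'][i:i+120,j:j+120],(400,400),interpolation=cv2.INTER_CUBIC)
r,c=map(int,w2px(g,X));print('pred scene',r,c);B=cv2.resize(g['frame'][r-30:r+30,c-30:c+30],(400,400),interpolation=cv2.INTER_CUBIC)
import sys;cv2.imwrite('pics/'+sys.argv[1],np.hstack([A,B])[:,:,::-1])
E
python3 ptr.py p1.png; python3 plan.py .5447 -.1468 .1 -14.4
```

```text
t 11.02 pan z 0.1052 1431 ringtop 0.2802 rel bottom 0.163 ee [0.5223 0.1948 0.1788] F [-0.2  0.4 -0.4]
pointer_tip 0.76 76.0 250.5 [0.5388 0.2673 0.0275]
mark_tip 0.75 74.0 248.2 [0.5381 0.2704 0.0986]
pointer_tip 0.95 223.5 373.2 [0.488  0.2848 0.0257]
mark_tip 0.66 226.9 372.2 [0.4963 0.2827 0.0239]
mark_tip 0.34 214.4 337.0 [0.5274 0.1893 0.1091]
pred wrist 75 249
pred scene 227 373
t 11.32 pos [0.5192 0.1935 0.1741] F [ 0.49 -0.4  -0.91] w 0.0641 q [0.36 0.37 0.09 1.3  0.   2.18]
target [0.5447, -0.1468, 0.1] -14.4 turn [-0.0035  0.0024 -0.0013] shift [-1.0767  0.3661  0.2481]
```

View pics/p1.png

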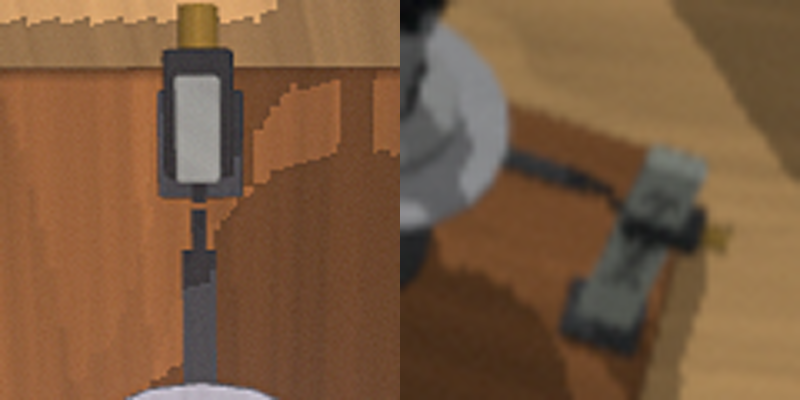

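The left half shows the thin pointer ending at (200,205), with the clip's nose just beyond it at (200,192). In the scene half the dark clip sits lower on the column than the pointer. I'll read their heights from depth.

```bash
cat > nose.py <<'E'
from h import *
p=bot.read_camera('wrist')
a=np.radians(-14.4);o=np.array([.5195,.1946])
H,W=p['z_map'].shape;R=np.array(p['R']);t=np.array(p['t'])
v,u=np.mgrid[0:H,0:W];z=p['z_map']
P=(np.stack([(u-p['cx'])/p['fx']*z,(v-p['cy'])/p['fy']*z,z],-1)-t)@R
d=P[...,:2]-o;X=d@[np.cos(a),np.sin(a)];Y=d@[-np.sin(a),np.cos(a)]
m=(abs(X)<.005)&(P[...,2]>.05)
for y in np.arange(.042,.092,.002):
    k=P[m&(Y>=y)&(Y<y+.002)][:,2]
    if len(k): print(round(y*1000),len(k),np.percentile(k,[10,50,90]).round(4))
k=P[(P[...,2]>.045)&(np.hypot(X,Y)>.03)&(np.hypot(X,Y)<.039)&(P[...,2]<.13)][:,2];print('pan',np.median(k).round(4))
E
python3 nose.py
```

```text
42 30 [0.1039 0.1047 0.1059]
44 33 [0.104  0.1047 0.1057]
46 29 [0.104  0.1046 0.1055]
48 37 [0.1037 0.1046 0.1056]
50 30 [0.1035 0.1045 0.1053]
52 34 [0.1039 0.1047 0.1056]
54 33 [0.1038 0.1045 0.1052]
56 35 [0.1038 0.1045 0.1053]
58 33 [0.1037 0.1046 0.1052]
60 33 [0.1038 0.1047 0.1055]
62 33 [0.1037 0.1044 0.1054]
64 33 [0.1041 0.105  0.1059]
66 33 [0.104  0.1049 0.1058]
68 15 [0.1041 0.1048 0.1055]
70 15 [0.104  0.1047 0.1051]
72 20 [0.1038 0.1047 0.1056]
74 15 [0.1042 0.1049 0.1053]
76 5 [0.0967 0.0978 0.0979]
78 15 [0.0971 0.0976 0.0984]
80 831 [0.3417 0.3417 0.3417]
82 49 [0.1014 0.1305 0.1314]
84 65 [0.1015 0.1303 0.1312]
86 65 [0.108  0.1306 0.1314]
88 66 [0.1024 0.1303 0.1317]
90 52 [0.1035 0.1302 0.1311]
pan 0.1052
```

jog_arm:
  rows: "0 0 0 -1 0.36 0.1 0.75; 0 0 0 -1 0.36 0.1 0.75; 0 0 0 -1 0.36 0.1 0.75; 0 0 0 -1 0.36 0.1 0.75; 0 0 0 -1 0.36 0.1 0.75; 0 0 0 -1 0.36 0.1 0.75; 0 0 0 -1 0.36 0.1 0.75; 0 0 0 -1 0.36 0.1 0.75; 0 0 0 -1 0.36 0.1 0.75; 0 0 0 -1 0.36 0.1 0.75"

```text
time: 12.2
ee_pos: [0.5492, -0.1252, 0.1447]
tcp_rot: [-0.001, 0.792, 0.611, -0.001]
contact_force: [-1.4, 0.5, -0.2]
width: 0.0637
finger_force: 0.0
```

```bash
python3 plan.py .5447 -.1468 .0 -14.4
```

```text
t 12.2 pos [ 0.5492 -0.1252  0.1447] F [-1.44  0.47 -0.17] w 0.0637 q [-0.22  0.4   0.06  1.24  0.    1.6 ]
target [0.5447, -0.1468, 0.0] -14.4 turn [-0.0028 -0.0004 -0.0059] shift [-0.0737  0.0049  0.4823]
```

jog_arm:
  rows: "0 0 0 -0.073 0.005 0.1 0.75; 0 0 0 -0.073 0.005 0.2 0.75; 0 0 0 -0.073 0.005 0.3 0.75; 0 0 0 -0.073 0.005 0.4 0.75; 0 0 0 -0.073 0.005 0.48 0.75; 0 0 0 -0.073 0.005 0.48 0.75; 0 0 0 -0.073 0.005 0.48 0.75"

```text
time: 12.78
ee_pos: [0.5444, -0.1434, 0.0007]
tcp_rot: [-0.002, 0.79, 0.613, -0.001]
contact_force: [-0.5, 0.5, 0.4]
width: 0.0642
finger_force: 0.0
```

```bash
python3 plan.py .5447 -.1468 -.0225 -14.4
```

```text
t 12.78 pos [ 0.5444 -0.1434  0.0007] F [-0.46  0.51  0.36] w 0.0642 q [-0.26  0.54 -0.13  0.91  0.    1.56]
target [0.5447, -0.1468, -0.0225] -14.4 turn [-0.0055 -0.0004  0.0012] shift [-0.0107  0.0041  0.0774]
```

jog_arm:
  rows: "0 0 0 -0.011 0.003 0.03 0.75; 0 0 0 -0.011 0.003 0.055 0.75; 0 0 0 -0.011 0.003 0.077 0.75; 0 0 0 -0.011 0.003 0.077 0.75; 0 0 0 -0.011 0.003 0.077 0.5; 0 0 0 -0.011 0.003 0.077 0.4; 0 0 0 -0.011 0.003 0.077 0.4; 0 0 0 -0.011 0.003 0.077 0.4; 0 0 0 -0.011 0.003 0.077 0.4"

```text
time: 13.53
ee_pos: [0.5461, -0.1487, -0.0203]
tcp_rot: [0.0, 0.79, 0.612, 0.0]
contact_force: [-2.4, 0.9, 5.9]
width: 0.0473
finger_force: 61.2
```

```bash
python3 plan.py .5447 -.1468 .17 -14.4 .519 .194 .17 -14.4
```

```text
t 13.53 pos [ 0.5461 -0.1487 -0.0203] F [-2.43  0.95  5.91] w 0.0473 q [-0.27  0.56 -0.15  0.86  0.    1.56]
target [0.5447, -0.1468, 0.17] -14.4 turn [ 0.0007 -0.     -0.0014] shift [ 0.005  -0.0056 -0.6344]
target [0.519, 0.194, 0.17] -14.4 turn [0. 0. 0.] shift [ 1.079  -0.3655  0.    ]
```

jog_arm:
  rows: "0 0 0 0 0 -0.64 0.4; 0 0 0 0 0 -0.64 0.4; 0 0 0 0 0 -0.64 0.4; 0 0 0 0.1 0 -0.64 0.4; 0 0 0 0.1 0 -0.64 0.4; 0 0 0 0.1 0 -0.64 0.4; 0 0 0 0.1 0 -0.64 0.4"

```text
time: 14.12
ee_pos: [0.5553, -0.1194, 0.173]
tcp_rot: [0.002, 0.79, 0.613, 0.002]
contact_force: [-0.2, -0.0, -3.0]
width: 0.0474
finger_force: 62.6
```

jog_arm:
  rows: "0 0 0 0.97 -0.37 0 0.4; 0 0 0 0.97 -0.37 0 0.4; 0 0 0 0.97 -0.37 0 0.4; 0 0 0 0.97 -0.37 0 0.4; 0 0 0 0.97 -0.37 0 0.4; 0 0 0 0.97 -0.37 0 0.4; 0 0 0 0.97 -0.37 0 0.4; 0 0 0 0.97 -0.37 0 0.4; 0 0 0 0.97 -0.37 0 0.4; 0 0 0 0.97 -0.37 0 0.4"

```text
time: 14.95
ee_pos: [0.5171, 0.1902, 0.1682]
tcp_rot: [-0.0, 0.79, 0.613, -0.002]
contact_force: [0.6, -0.5, -1.5]
width: 0.0475
finger_force: 62.6
```

```bash
python3 plan.py .5203 .1941 .14 -14.4; python3 rel.py
```

```text
t 14.95 pos [0.5171 0.1902 0.1682] F [ 0.55 -0.49 -1.48] w 0.0475 q [ 0.35  0.36  0.07  1.29 -0.    2.17]
target [0.5203, 0.1941, 0.14] -14.4 turn [-0.0044  0.0041  0.0018] shift [0.0156 0.0075 0.094 ]
ring n 7910 [0.5172 0.193  0.2048]
outer [0.5165 0.1911 0.0242] ztop-ee 0.0364 ring-ee [-0.001   0.0019]
spindle n 139 tip z 0.158
tip 53 [0.5203 0.1995 0.1556] [0.52   0.1984 0.1561]
pan 341 [0.5237 0.2065 0.1133]
pan circ [0.5153 0.1747]
```

jog_arm:
  rows: "0 0 0 0.012 0.007 0 0.4; 0 0 0 0.012 0.007 0 0.4; 0 0 0 0.012 0.007 0.05 0.4; 0 0 0 0.012 0.007 0.09 0.4; 0 0 0 0.012 0.007 0.125 0.4; 0 0 0 0.012 0.007 0.15 0.4; 0 0 0 0.012 0.007 0.15 0.4; 0 0 0 0.012 0.007 0.15 0.4"

```text
time: 15.67
ee_pos: [0.5214, 0.1923, 0.1254]
tcp_rot: [-0.0, 0.791, 0.612, -0.001]
contact_force: [0.8, 0.4, -1.4]
width: 0.0474
finger_force: 62.6
```

```bash
python3 rel.py;python3 pan.py
```

```text
ring n 8296 [0.5212 0.1951 0.162 ]
outer [0.5206 0.1931 0.0243] ztop-ee 0.0361 ring-ee [-0.0013  0.0005]
spindle n 1364 tip z 0.1636
tip 757 [0.5191 0.1979 0.1617] [0.5204 0.1949 0.1618]
pan 406 [0.5254 0.2121 0.1128]
pan circ [0.5161 0.1732]
t 15.77 pan z 0.1052 2287 ringtop 0.163 rel bottom 0.0459 ee [0.5221 0.1929 0.1265] F [ 0.8  0.5 -2.1]
```

jog_arm:
  rows: "0 0 0 0.003 -0.006 0.01 0.4; 0 0 0 0.003 -0.006 0.025 0.4; 0 0 0 0.003 -0.006 0.04 0.4; 0 0 0 0.003 -0.006 0.055 0.4; 0 0 0 0.003 -0.006 0.07 0.4; 0 0 0 0.003 -0.006 0.07 0.4"

```text
time: 16.27
ee_pos: [0.5194, 0.1937, 0.1036]
tcp_rot: [-0.0, 0.79, 0.612, -0.001]
contact_force: [0.2, -0.7, -0.1]
width: 0.0473
finger_force: 62.7
```

jog_arm:
  rows: "0 0 0 0 0 0.015 0.4; 0 0 0 0 0 0.03 0.4; 0 0 0 0 0 0.045 0.4; 0 0 0 0 0 0.06 0.4; 0 0 0 0 0 0.06 0.4"

```text
time: 16.68
ee_pos: [0.5198, 0.1937, 0.0858]
tcp_rot: [0.0, 0.791, 0.612, -0.001]
contact_force: [-0.4, -3.7, 0.7]
width: 0.0472
finger_force: 62.8
```

```bash
python3 pan.py
```

```text
t 16.73 pan z 0.0921 2969 ringtop 0.123 rel bottom 0.0189 ee [0.5198 0.1938 0.0863] F [ 0.3 -3.3  1.7]
```

jog_arm:
  rows: "0 0 0 -0.0025 0 0.015 0.4; 0 0 0 -0.0025 0 0.03 0.4; 0 0 0 -0.0025 0 0.045 0.4; 0 0 0 -0.0025 0 0.06 0.4; 0 0 0 -0.0025 0 0.06 0.4"

```text
time: 17.15
ee_pos: [0.5201, 0.1937, 0.0682]
tcp_rot: [0.0, 0.79, 0.613, 0.0]
contact_force: [1.6, -1.5, 3.7]
width: 0.0474
finger_force: 63.1
```

```bash
python3 pan.py
```

```text
t 17.2 pan z 0.0811 3165 ringtop 0.1055 rel bottom 0.0124 ee [0.5201 0.1937 0.0686] F [-0.6 -2.1  3.3]
```

jog_arm:
  rows: "0 0 0 0 0 0.015 0.4; 0 0 0 0 0 0.03 0.4; 0 0 0 0 0 0.04 0.4; 0 0 0 0 0 0.04 0.4"

```text
time: 17.53
ee_pos: [0.5202, 0.1938, 0.057]
tcp_rot: [0.0, 0.79, 0.613, 0.0]
contact_force: [-0.3, -2.5, 6.4]
width: 0.0475
finger_force: 63.3
```

```bash
python3 pan.py
```

```text
t 17.58 pan z 0.07 3365 ringtop 0.0944 rel bottom 0.0123 ee [0.5202 0.1938 0.0573] F [-1.5 -1.7  5.1]
```

Home: the pan and ring again move together at 12.3 mm. I'll ease up, release and look at the pointer.

jog_arm:
  rows: "0 0 0 0 0 -0.045 0.4; 0 0 0 0 0 -0.092 0.4; 0 0 0 0 0 -0.092 0.4; 0 0 0 0 0 -0.092 0.75; 0 0 0 0 0 -0.092 0.75; 0 0 0 0 0 -0.092 0.75; 0 0 0 0 0 -0.2 0.75; 0 0 0 0 0 -0.33 0.75; 0 0 0 0 0 -0.42 0.75; 0 0 0 0 0 -0.42 0.75"

```text
time: 18.42
ee_pos: [0.5234, 0.1951, 0.1888]
tcp_rot: [0.001, 0.79, 0.613, 0.005]
contact_force: [1.1, 0.8, 0.5]
width: 0.0639
finger_force: 0.0
```

jog_arm:
  rows: "0 0 0 0 0 0 0.75; 0 0 0 0 0 0 0.75; 0 0 0 0 0 0 0.75"

```text
time: 18.67
ee_pos: [0.5187, 0.1931, 0.1807]
tcp_rot: [-0.001, 0.79, 0.613, -0.002]
contact_force: [-0.8, 0.2, -0.8]
width: 0.0641
finger_force: 0.0
```

```bash
python3 nose.py | tail -16;python3 nose.py | tail -11; python3 ptr.py p2.png; python3 plan.py .5287 -.2454 .1 -14.4
```

```text
62 30 [0.0967 0.0973 0.0985]
64 29 [0.097  0.0979 0.0986]
66 30 [0.097  0.0977 0.0984]
68 12 [0.0966 0.0975 0.0982]
70 12 [0.0972 0.0976 0.0985]
72 12 [0.0969 0.0978 0.0988]
74 12 [0.0968 0.0974 0.0985]
76 4 [0.097  0.0976 0.0982]
78 12 [0.0969 0.0976 0.0988]
80 831 [0.3483 0.3483 0.3483]
82 46 [0.1023 0.1304 0.1313]
84 60 [0.1019 0.1305 0.1315]
86 48 [0.1022 0.1304 0.1313]
88 62 [0.129  0.1304 0.1315]
90 62 [0.1293 0.1305 0.1314]
pan 0.0981
72 12 [0.0973 0.0977 0.0989]
74 12 [0.0971 0.0978 0.0981]
76 4 [0.0971 0.0975 0.0983]
78 12 [0.0971 0.0978 0.0985]
80 787 [0.3483 0.3483 0.3483]
82 45 [0.1023 0.1303 0.1313]
84 59 [0.1018 0.1304 0.1313]
86 47 [0.1019 0.1308 0.1316]
88 61 [0.128  0.1304 0.1316]
90 62 [0.1286 0.1306 0.1314]
pan 0.0982
pointer_tip 0.65 71.1 253.4 [0.5373 0.2684 0.0268]
mark_tip 0.72 71.5 252.9 [0.5367 0.2681 0.0265]
pointer_tip 0.73 226.1 373.0 [0.4941 0.2846 0.0242]
pred wrist 70 254
pred scene 227 373
t 19.07 pos [0.5197 0.1934 0.1825] F [-0.37 -1.12 -0.07] w 0.0636 q [ 0.36  0.36  0.11  1.32 -0.    2.18]
target [0.5287, -0.2454, 0.1] -14.4 turn [-0.0006  0.0004 -0.0013] shift [-1.4088  0.3943  0.2752]
```

View pics/p2.png

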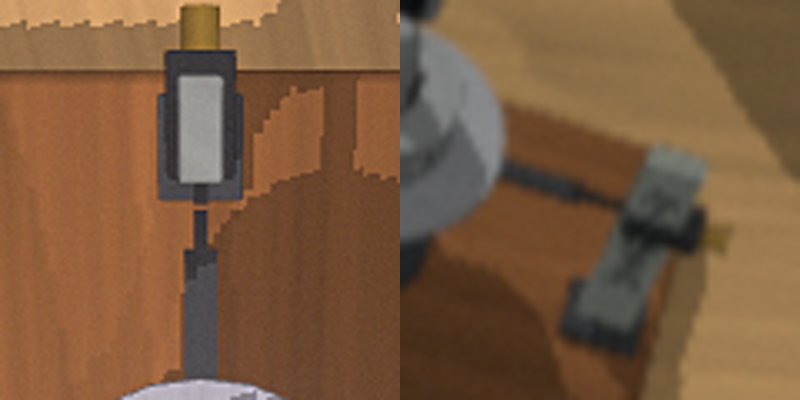

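The two tops agree to about 0.2 mm, which is too close to call from above. The thicknesses matter, so I need a side view. I'll work out a tilted wrist-camera pose.

```bash
cat > view.py <<'E'
from h import *
from scipy.spatial.transform import Rotation as Ro
p=bot.read_camera('wrist');s=bot.sense();e=s['ee_pos'];w,x,y,z=s['tcp_rot'];T=Ro.from_quat([x,y,z,w]).as_matrix()
Rc=np.array(p['R']).T; c=-Rc@np.array(p['t'])
Rt=T.T@Rc; ct=T.T@(c-e); print('cam in tool: axis',Rt[:,2].round(3),'pos',ct.round(3))
Pt=np.array([.5387,.2692,.096])
for deg,row,col,dist in((-40,130,330,.22),(-45,130,330,.24),(-50,130,256,.24),(-35,110,380,.22)):
    T2=T@Ro.from_rotvec([np.radians(deg),0,0]).as_matrix()
    R2=T2@Rt; d=R2@np.array([(col-p['cx'])/p['fx'],(row-p['cy'])/p['fy'],1]); d/=np.linalg.norm(d)
    C=Pt-dist*d; e2=C-T2@ct
    print(deg,'elev',np.degrees(np.arcsin(-d[2])).round(),'C',C.round(3),'ee',e2.round(3),'tips',[(e2+T2@[0,k*.04,-.028]).round(3).tolist() for k in(-1,1)],'turn',deg/45,'shift',(T.T@(e2-e)/.3).round(3))
E
python3 view.py
```

```text
cam in tool: axis [-0.324 -0.     0.946] pos [ 0.082 -0.001 -0.168]
-40 elev 37.0 C [0.381 0.348 0.228] ee [0.466 0.242 0.1  ] tips [[0.419, 0.254, 0.096], [0.478, 0.239, 0.147]] turn -0.8888888888888888 shift [ 0.111 -0.215  0.276]
-45 elev 32.0 C [0.355 0.358 0.223] ee [0.45  0.249 0.105] tips [[0.404, 0.261, 0.096], [0.459, 0.247, 0.153]] turn -1.0 shift [ 0.122 -0.271  0.259]
-50 elev 39.0 C [0.372 0.355 0.246] ee [0.477 0.243 0.139] tips [[0.431, 0.255, 0.127], [0.481, 0.242, 0.188]] turn -1.1111111111111112 shift [ 0.125 -0.18   0.144]
-35 elev 35.0 C [0.372 0.337 0.222] ee [0.445 0.234 0.085] tips [[0.398, 0.246, 0.085], [0.461, 0.23, 0.131]] turn -0.7777777777777778 shift [ 0.068 -0.275  0.325]
```

jog_arm:
  rows: "0 0 0 0.1 -0.4 0 0.6; 0 0 0 0.12 -0.4 0 0.6; 0 0 0 0.12 -0.4 0 0.6; -1 0 0 0.12 -0.4 0.1 0.6; -1 0 0 0.12 -0.35 0.2 0.6; -1 0 0 0.12 -0.32 0.23 0.6; -1 0 0 0.12 -0.3 0.24 0.6; -1 0 0 0.12 -0.3 0.24 0.6; -1 0 0 0.12 -0.3 0.24 0.6; -1 0 0 0.12 -0.3 0.24 0.6"

```text
time: 19.95
ee_pos: [0.4386, 0.2496, 0.1087]
tcp_rot: [0.304, 0.728, 0.568, 0.234]
contact_force: [-0.3, -0.3, -0.8]
width: 0.0511
finger_force: 0.0
```

jog_arm:
  rows: "0 0 0 0 0 0 0.6; 0 0 0 0 0 0 0.6; 0 0 0 0 0 0 0.6; 0 0 0 0 0 0 0.6"

```text
time: 20.28
ee_pos: [0.4429, 0.2515, 0.112]
tcp_rot: [0.302, 0.731, 0.565, 0.235]
contact_force: [-0.6, -0.3, -0.5]
width: 0.0514
finger_force: 0.0
```

```bash
cat > side.py <<'E'
from h import *
a=np.radians(-14.4);o=np.array([.5195,.1946])
p=bot.read_camera('wrist')
i=w2px(p,[.5387,.2692,.096]);print('pred',np.round(i)); r,c=map(int,i)
r=np.clip(r,40,343);c=np.clip(c,60,450); save(p,'side.png',6,(r-40,r+40,c-55,c+55))
H,W=p['z_map'].shape;R=np.array(p['R']);t=np.array(p['t'])
v,u=np.mgrid[0:H,0:W];Z=[p['z_map']]+[bot.read_camera('wrist')['z_map'] for _ in range(4)]; z=np.median(Z,0)
P=(np.stack([(u-p['cx'])/p['fx']*z,(v-p['cy'])/p['fy']*z,z],-1)-t)@R
d=P[...,:2]-o;X=d@[np.cos(a),np.sin(a)];Y=d@[-np.sin(a),np.cos(a)]
m=(abs(X)<.008)&(P[...,2]>.07)
for y in np.arange(.05,.1,.003):
    k=P[m&(Y>=y)&(Y<y+.003)][:,2]
    if len(k): print(round(y*1000),len(k),(np.percentile(k,[0,5,50,95,100])*1000).round(1))
E
python3 side.py
```

```text
pred [128. 326.]
50 34 [94.5 94.7 97.6 98.  98.1]
53 38 [94.4 94.7 97.5 97.9 98.1]
56 36 [95.4 95.4 97.5 97.9 98. ]
59 36 [95.  95.1 97.8 98.  98.1]
62 38 [94.6 95.  97.6 98.1 98.3]
65 40 [93.9 94.7 97.6 98.  98.3]
68 31 [94.6 94.8 97.1 98.  98.3]
71 26 [94.8 95.1 97.2 98.3 98.4]
74 26 [94.8 95.2 97.1 97.9 97.9]
77 21 [94.5 95.  96.8 97.8 97.9]
80 149 [ 70.2  73.9 104.2 130.  130.9]
83 366 [ 70.1  74.2 108.  130.7 131.1]
86 373 [ 70.5  73.8 106.8 130.7 131.2]
89 378 [ 70.2  74.1 107.7 130.6 131. ]
92 383 [ 70.2  74.  106.8 130.6 131.3]
95 380 [ 70.1  74.3 107.7 130.7 131.2]
98 314 [ 70.   74.3 103.  129.9 130.9]
```

View pics/side.png

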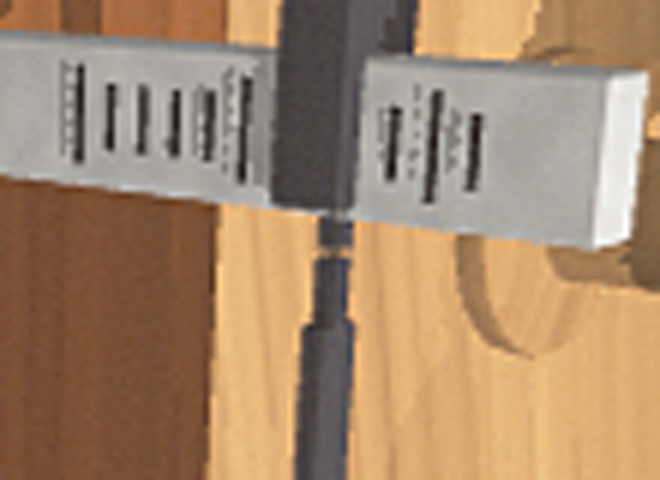

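The side view (world up is to the right) shows the pointer's thin end at (333,290) and the nose at (335,235). They are equally thick and very nearly in line. I'll average depth over several frames to settle the sign.

```bash
cat > fine.py <<'E'
from h import *
a=np.radians(-14.4);o=np.array([.5195,.1946])
ps=[bot.read_camera('wrist') for _ in range(12)]
p=ps[0];Zs=np.array([q['z_map'] for q in ps]);z=Zs.mean(0);print('noise/frame mm',np.median(Zs.std(0))*1000)
H,W=z.shape;R=np.array(p['R']);t=np.array(p['t'])
v,u=np.mgrid[0:H,0:W]
P=(np.stack([(u-p['cx'])/p['fx']*z,(v-p['cy'])/p['fy']*z,z],-1)-t)@R
d=P[...,:2]-o;X=d@[np.cos(a),np.sin(a)];Y=d@[-np.sin(a),np.cos(a)]
ok=(abs(X)<.008)&(P[...,2]>.08)&(Zs.std(0)<.004)
for y in np.arange(.060,.081,.001):
    m=ok&(Y>=y)&(Y<y+.001);k=np.sort(P[m][:,2])*1000
    if len(k)>2: print(round(y*1000),len(k),'top mean',k[len(k)//2:].mean().round(2),'max',k[-2].round(2),'bot',k[1].round(2),'all',k.mean().round(2),'X',(X[m].min()*1000).round(1),(X[m].max()*1000).round(1))
g=cv2.cvtColor(np.mean([q['frame'] for q in ps],0).astype(np.uint8),cv2.COLOR_RGB2GRAY).astype(float)
for y in np.arange(.066,.0815,.0006):
    w=[*(o+y*np.array([-np.sin(a),np.cos(a)])),.0962];r,c=w2px(p,w);r2,c2=w2px(p,w+np.array([0,0,.001]))
    i=int(round(r));seg=g[i,int(c)-8:int(c)+9]
    print(round(y*1000,1),i,'c',round(c,2),'px/mm',round(c2-c,2),seg.astype(int).tolist())
E
python3 fine.py
```

```text
noise/frame mm 0.7240645
60 11 top mean 97.85 max 97.95 bot 95.55 all 97.07 X -4.0 1.5
61 11 top mean 97.88 max 98.01 bot 96.18 all 97.31 X -3.8 1.4
62 10 top mean 97.9 max 97.93 bot 95.33 all 97.11 X -4.2 1.1
63 10 top mean 97.86 max 97.92 bot 95.97 all 97.01 X -3.9 -0.2
64 11 top mean 97.95 max 98.04 bot 96.59 all 97.54 X -3.7 2.2
65 9 top mean 97.96 max 97.99 bot 96.16 all 97.32 X -4.2 0.4
66 13 top mean 97.96 max 98.09 bot 96.69 all 97.51 X -3.9 2.0
67 10 top mean 97.9 max 97.93 bot 96.55 all 97.46 X -3.8 2.0
68 12 top mean 97.74 max 97.87 bot 95.67 all 96.94 X -3.7 1.7
69 6 top mean 97.36 max 97.53 bot 96.07 all 96.75 X -2.0 -1.1
70 7 top mean 97.82 max 97.89 bot 96.38 all 97.29 X -2.0 0.2
71 6 top mean 97.66 max 97.72 bot 95.71 all 96.8 X -1.8 0.2
72 8 top mean 97.89 max 97.93 bot 96.48 all 97.21 X -2.0 -0.2
73 5 top mean 97.68 max 97.86 bot 96.51 all 97.05 X -2.0 -0.5
74 7 top mean 97.38 max 97.91 bot 95.73 all 96.71 X -2.1 -0.4
75 6 top mean 97.8 max 97.72 bot 96.51 all 97.07 X -2.2 -0.7
76 4 top mean 97.0 max 96.81 bot 96.36 all 96.54 X -1.2 0.4
77 4 top mean 97.79 max 97.56
[... 2430 characters left out ...]
72, 85, 95, 150, 176, 171, 167, 182]
78.0 125 c 327.62 px/mm 1.22 [179, 187, 191, 183, 181, 177, 108, 66, 64, 68, 78, 83, 143, 177, 171, 169, 182]
78.6 124 c 327.68 px/mm 1.23 [179, 187, 191, 181, 182, 184, 114, 69, 67, 71, 82, 84, 133, 177, 172, 171, 184]
79.2 123 c 327.74 px/mm 1.23 [179, 188, 193, 180, 182, 184, 127, 72, 65, 68, 78, 81, 125, 175, 175, 178, 185]
79.8 123 c 327.8 px/mm 1.23 [179, 188, 193, 180, 182, 184, 127, 72, 65, 68, 78, 81, 125, 175, 175, 178, 185]
80.4 122 c 327.86 px/mm 1.23 [181, 191, 194, 183, 184, 185, 128, 67, 59, 65, 80, 94, 140, 173, 175, 178, 177]
81.0 121 c 327.92 px/mm 1.23 [186, 196, 197, 184, 190, 192, 179, 151, 147, 156, 161, 176, 183, 178, 171, 168, 164]
```

Both edges of the pointer and the nose line up to within about 0.1 mm, so the pointer is level with two rings. Both rings are home and released, and the arm is clear, so I'm handing in.

```bash
python3 -c "
from bench import bot
print(bot.job_done())"
```

```text
the job is handed in; nothing more can be done
None
```

I handed the job in with two rings pressed home on the spindle and released: the pointer reads level with the mark nose to about 0.1 mm, too close for me to tell just above from just below, so I took it as level and added no third ring.

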